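# Rake the glass offcuts into the scrap tray

## Robot

A 7-joint arm with a two-finger parallel gripper is mounted at the origin on the work surface. World frame = base frame: x ahead of the robot, y to its left, z up, the work surface at z = 0. Lengths are in mm, angles in degrees, forces in N, time in s.
With the tool pointing down it reaches from about 400 to 850 mm from the base axis. Payload 4.4 kg.
Tool frame: the origin (TCP) lies midway between the tips of the shut fingers; the grasp point (between the pads) lies 19 mm behind it (arm.grip_depth is the distance from the TCP to the grasp point, in mm); z points along the fingers, y is the line along which they close (so a half turn about z gives the same grasp; the last joint's range is limited). The gripper opens to 94 mm and grips with 3 to 60 N. Pads are 16 mm wide; open, the fingers measure 119 mm over their backs; the gripper's body (75 mm by 177 mm) begins 78 mm behind the grasp point.
Start: joints at [62.464, 36.005, 2.206, 86.941, -1.547, 57.084, -1.146], TCP at [261.984, -594.88, 205.478] pointing down, gripper open.
Joint ranges: [-175.42, 175.42], [-21.48, 121.26], [-71.46, 75.88], [10.55, 141.38], [-63.04, 243.04], [13.31, 113.54], [-168.57, 168.57]. Speed limits (degrees/s): [147.25, 147.25, 180, 180, 180, 180, 180].

## Interface

Orientations are given as [roll, pitch, yaw] about the fixed x, y, z axes, in that order (R = Rz(yaw) Ry(pitch) Rx(roll)).
In Python, from bench import arm, eyes, job, outline_of gives the robot as it stands.
- The arm moves only by the tool play_rows, never from a script. Its argument "targets" is a list that holds one entry, the list of rows, each a list of 7 numbers: the turn, a rotation vector about the tool's x, y, z in units of 5 degrees (1.0 is 5 degrees), then the shift along the tool's x, y, z in units of 2.5 cm (1.0 is 2.5 cm), then the closure, from -1 (fully open) to 1 (shut). In form: [[[ax, ay, az, x, y, z, claw], ...]]. A call has exactly 10 rows; each row shifts and turns the commanded pose from where the row before left it, along the tool's axes as they then stand; what a row does not reach is not made up. A row lasts 1/12 s, in which the tool goes at most 41.7 mm and 7.16 degrees, less where a joint would pass 70% of its speed; a pose out of reach is approached as far as the arm can. A call with a number of a shift or a turn outside -1 to 1 is refused whole. A call with a gripper value outside its range is refused whole. The fingers move at their own pace and stop on an object; "grip_force" is the grip in N (left out, the last holds). Time passes only in rows, so rows that do not move let the fingers close, or fill a call up. It gives the time, the measured TCP pose, the force, the opening and the grip force at its end, in the units of the state.
- arm.sense(): the state, without advancing time (a new reading comes with each control period).
- eyes.grab_frame(name): name is "scene" or "top" or "wrist"; returns a dict with "image" (400x640x3 uint8, blue, green, red), "range_z" (400x640 float32, mm along the optical axis (not along the pixel's ray), 0 where there is no reading), "intrinsics" (3x3 intrinsics, pixels), "rvec" (rotation vector, rad) and "tvec" (3), from world to camera coordinates, as OpenCV has them. Camera axes: x right, y down, z forward; pixel columns grow to the right and rows downward; lengths in mm; the calibration is good to about 2 mm. The wrist camera is an equidistant fisheye: a pixel r from the principal point sees the ray r / f radians off the axis. A picture is of the moment at which its call begins.
- job.hand_in(): hands the job in; it is judged then, once.
Trained networks look in the newest picture that a camera, given by its name, has taken for a name from the list of things; names that differ only in an ending like _2 or _b are one class to them, and where a whole thing is asked for, a point or a joint stands for the part that bears it (a point fixed in the world has none). Each returns a list of dicts, best first, with "score" (0 to 1); they miss things now and then, are a little off and sometimes report something else, mostly with a low value. They report only what shows in the picture. A call takes as long as a camera call. They do not tell look-alikes from the thing itself.
- outline_of(label, camera): "pixels" (400x640 bool, what is visible of it) and "rect" ([left, top, right, bottom] in pixels, round what is visible of it).
The state is a dict: "t": time; "joints": joint angles; "qd": joint speeds; "joint_efforts": joint torques, N m; "eef_pos": TCP position; "orientation": TCP orientation; "force": force on the tool from outside, world axes, zero at the start; "wrist_torque": the same for the moment, N m; "opening": opening from 0.0 (shut) to 1.0 (fully open); "finger_force": force on a finger pad.
Only numpy, scipy, OpenCV 4.12 (cv2) and the standard library are available. Lean on these libraries where they do the work, as an engineer would, in place of code of your own. Each camera call takes 0.05 s, during which the arm holds its last target. There are 200 camera calls.

## Task

Take the scraper from its black mat, reach in with it under the overhead bar and rake all four glass offcuts along the steel plate and over the plate's end into the pink tray; then stand the scraper back on its foot on the middle of its mat and let go. The glass is sharp, so touch it only with the scraper, never with the gripper or arm, and do not bump the bar or disturb the jar, the bottle or the pliers.

Things in the scene. Friction and masses are not known exactly. Their poses are not given: they have to be found in the camera images.
- plate: Fixed steel slab 228 mm (x) x 300 mm (y) on a brick base, top face 60 mm above the bench. Origin: centre of its underside on the bench. Its -y end (y = -150 mm) is open and faces the pink tray; the +y end is open too. Along both long sides (x = +-102 to +-114 mm) runs a fence 10 mm high, leaving 204 mm clear between them.
- tray: Fixed pink open scrap tray, outside 260 mm (its x, along the plate's end) x 130 mm (y) x 45 mm high, walls and floor about 4 mm, standing on the bench 3 mm from the plate's -y end, its rim 15 mm below the plate's top. Origin: centre of its underside; axes parallel to the plate's.
- bar_under (a point): Fixed yellow overhead bar, 30 x 30 mm in section, parallel to the plate's x axis, crossing above the plate near its +y end. This point is on the middle line of its underside, over about the middle of the plate's width, 255 mm above the bench (195 mm above the plate's top). The bar runs from here 135 mm to -x, where it ends free, and 205 mm to +x.
- mat: Fixed black rubber mat, 200 mm (x) x 110 mm (y) x 4 mm thick, on the bench: the scraper's place. Origin: centre of its underside.
- scraper: Loose, 0.35 kg. Wooden block on a steel foot, 140 mm long (x), 36 mm thick (y), 32 mm high, stands by itself. From the middle of its top rises an orange handle, leaning 35 deg from vertical to -y, 26 mm wide (x), 22 mm thick, ending 114 mm above the foot and 66 mm to -y. Origin: centre of the foot's underside, z up. The face under the handle (y = -18 mm) is the raking face.
- scraper_grip (a point): A good grip point on the axis of the scraper's orange handle, 40 mm from its upper end: 43 mm to -y and 81 mm up from the scraper's origin. Axes as the scraper's; grip the 26 mm width, closing along the scraper's x.
- jar: Loose bystander: aluminium jar, 76 mm across and 110 mm high, with coloured glass rods standing out to 240 mm. Origin: centre of its underside.
- bottle: Loose bystander: blue bottle, 60 mm across, 150 mm high. Origin: centre of its underside.
- pliers: Loose bystander: pliers with red handles, 165 mm long (x), about 55 mm wide, 12 mm thick, lying flat. Origin: on its underside near the middle.
- shard_blue_mid (a point): Middle of the loose blue glass offcut, an irregular flat shard about 64 mm long (x), 26 to 36 mm wide (y) and 9 mm thick, 45 g, lying flat on the plate at the start.
- shard_red_mid (a point): Middle of the loose red glass offcut, an irregular flat shard about 60 mm long (x), 30 to 36 mm wide (y) and 9 mm thick, 45 g, lying flat on the plate at the start.
- shard_green_mid (a point): Middle of the loose green glass offcut, an irregular flat shard about 66 mm long (x), 24 to 36 mm wide (y) and 9 mm thick, 45 g, lying flat on the plate at the start.
- shard_violet_mid (a point): Middle of the loose violet glass offcut, an irregular flat shard about 62 mm long (x), 28 to 36 mm wide (y) and 9 mm thick, 45 g, lying flat on the plate at the start.
- bar: The overhead bar with its only post (24 mm thick, foot 90 mm across), which stands on the bench 190 mm along +x from the origin, beyond the plate. Origin: on the bench, 255 mm straight below point bar_under; axes parallel to the plate's.
Not all that is in view belongs to the job. Several things have the shape of the scraper; the one meant has the colours described above.

How it is judged:
By the outcome, as a careful person would: the job done as asked, in the order asked, and still so for the second after the job is handed in, with the robot touching nothing.
It also fails if it takes over 58 s, if anything falls off the work surface, if the arm or the gripper's body presses on something with over 40 N, if the wrist force passes 120 N, or if a joint passes its speed limit or range.

## Working session

There is one attempt and no reset: what is moved stays moved. The work goes in short steps, Python scripts to look and compute and a tool call to move; the robot and the scene stay as the last step left them, time stands still between calls to the robot, and variables do not carry over. Pictures are saved under pics/ and viewed, at most 10 in all, crops included, and the job is handed in when it is done.

Besides the shell and the picture viewer there is one more tool, called after "Request:" in YAML: its name, and indented under it one key for each argument. play_rows: Moves the arm, as the interface text tells. Shifts and turns lie within -1 to 1; 1 stands for 2.5 cm of shift or 5 degrees of turn. Its arguments: {"type":"object","properties":{"targets":{"type":"array"},"grip_force":{"type":"number"}},"required":["targets"]}

```bash
mkdir -p pics; ls
python3 - <<'E'
from bench import arm, eyes
import cv2, numpy as np
for n in ("scene","top"):
    f=eyes.grab_frame(n); cv2.imwrite(f"pics/{n}0.png",f["image"]); print(n,f["intrinsics"].tolist(),f["rvec"],f["tvec"])
print(arm.sense())
E
```

```text
pics
scene [[378.7143817880104, 0.0, 319.779941341944], [0.0, 378.7143817880104, 196.82472127554004], [0.0, 0.0, 1.0]] [ 2.01465257  1.60650476 -0.54101852] [ -56.93759947 -286.38821844 1563.06481359]
top [[447.972115848919, 0.0, 320.2490006755788], [0.0, 447.972115848919, 197.14340928560242], [0.0, 0.0, 1.0]] [ 2.17925279 -2.18415136  0.11343525] [ -82.1319649   525.57342426 1727.20527766]
{'t': 0.1, 'joints': array([62.46660095, 36.05122804,  2.20212481, 86.98759423, -1.54771497,
       57.08437204, -1.14740636]), 'qd': array([-0.00579576, -0.10363199, -0.03533154, -0.16012409, -0.02530437,
       -0.06557746, -0.07755076]), 'joint_efforts': array([ 3.72105162e-03, -5.50785899e+01,  1.14758279e+00, -1.87115800e+01,
       -5.22084162e-02,  1.91971252e-02,  3.89439060e-05]), 'eef_pos': array([ 261.73045695, -594.34808386,  204.68783584]), 'orientation': array([-1.79906442e+02, -2.07847769e-04,  2.37619951e+01]), 'force': array([-0.05500656,  0.34303122,  1.05364365]), 'wrist_torque': array([ 0.02709748, -0.00759674,  0.02962554]), 'finger_force': 0.0, 'opening': 1.0010631784431858}
```

View pics/scene0.png

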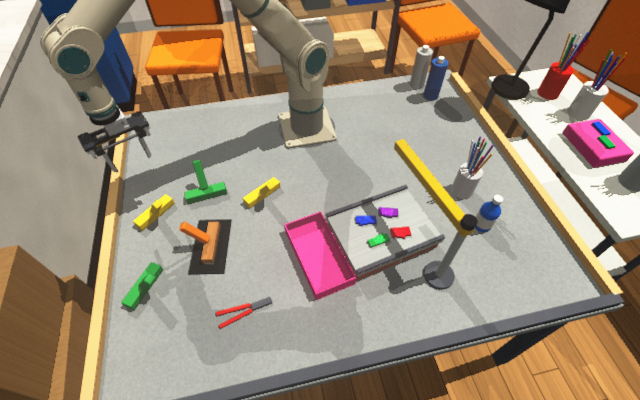

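View pics/top0.png

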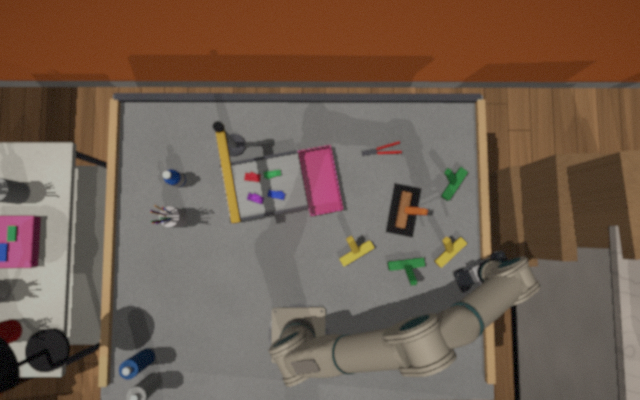

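The one meant is at scene (205,242) / top (408,210): orange handle, wooden block, on the black mat. The look-alikes are all green or yellow: scene (205,185), (143,285), (153,210), (262,193). Next I'll measure and make one enlarged crop to confirm.

```bash
cat > h.py <<'E'
from bench import arm, eyes, job, outline_of
import cv2, numpy as np
from scipy.spatial.transform import Rotation as R
def pts(f,mask):
    """world points of masked pixels (pinhole)"""
    v,u=np.nonzero(mask&(f["range_z"]>0)); z=f["range_z"][v,u]; K=f["intrinsics"]
    c=np.c_[(u-K[0,2])/K[0,0]*z,(v-K[1,2])/K[1,1]*z,z]
    Rm=cv2.Rodrigues(f["rvec"])[0]
    return (c-f["tvec"].reshape(1,3))@Rm
def rect(p):
    (c,s,a)=cv2.minAreaRect(p[:,:2].astype(np.float32)); return np.round([*c,*s,a],1)
E
python3 - <<'E'
from h import *
for cam in ("top","scene"):
    f=eyes.grab_frame(cam)
    for l in ["plate","tray","bar","mat","scraper","jar","bottle","pliers","shard_blue_mid","shard_red_mid","shard_green_mid","shard_violet_mid"]:
        for d in outline_of(l,cam)[:3 if l=="scraper" else 1]:
            if d["score"]<.3: continue
            p=pts(f,d["pixels"]); 
            if len(p)<8: continue
            print(cam,l,round(d["score"],2),np.round(d["rect"]),len(p),"med",np.round(np.median(p,0)),"z",np.round(np.percentile(p[:,2],[2,50,98])),"rect",rect(p))
    if cam=="scene":
        cv2.imwrite("pics/crop.png",cv2.resize(f["image"][150:330,110:330],None,fx=3,fy=3,interpolation=cv2.INTER_CUBIC))
E
```

```text
top tray 0.87 [303. 147. 341. 216.] 2227 med [593. -83.   4.] z [-6.  4. 45.] rect [594.7 -83.2 268.7 138.7  11.2]
top bar 0.83 [214. 123. 248. 223.] 1348 med [644. 237. 282.] z [  5. 282. 305.] rect [600.6 224.6 368.5  67.3  10.5]
top mat 0.69 [388. 185. 423. 238.] 980 med [ 476. -404.    3.] z [-6.  3. 13.] rect [ 476.2 -413.3  113.9  207.    80. ]
top scraper 0.86 [338. 236. 373. 267.] 472 med [ 319. -209.   32.] z [ -2.  32. 118.] rect [ 307.  -223.   116.1  116.7   76.1]
top scraper 0.77 [396. 191. 425. 228.] 486 med [ 469. -413.   38.] z [ 22.  38. 121.] rect [ 469.9 -434.5   92.9  141.2   77.8]
top scraper 0.65 [432. 237. 468. 272.] 471 med [ 320. -573.   31.] z [  3.  31. 116.] rect [ 333.3 -576.6   91.5  152.5   40.6]
top jar 0.63 [154. 207. 186. 227.] 527 med [443. 462. 110.] z [  7. 110. 232.] rect [445.4 474.4  75.1  74.8  23.9]
top bottle 0.59 [165. 170. 186. 186.] 305 med [591. 464. 100.] z [  8. 100. 154.] rect [591.3 491.1  55.3  91.3  11.1]
top pliers 0.59 [362. 142. 404. 155.] 241 med [ 710. -332.    9.] z [-4.  9. 19.] rect [ 721.1 -325.7   48.5  155.3    4.6]
top 
[... 1182 characters left out ...]
3.  89.] z [  3.  89. 152.] rect [632.9 439.7  61.  419.6  41.7]
scene pliers 0.95 [218. 297. 269. 328.] 464 med [ 714. -330.   11.] z [-0. 11. 16.] rect [ 709.6 -329.7   53.6  155.    14.1]
scene shard_blue_mid 0.72 [450. 141. 491. 200.] 1142 med [462. 463. 110.] z [  1. 110. 225.] rect [362.1 563.   79.9 331.6  46.1]
scene shard_red_mid 0.73 [392. 226. 409. 237.] 182 med [602. 174.  70.] z [64. 70. 74.] rect [600.1 175.9  61.1  40.2  80.5]
scene shard_green_mid 0.45 [370. 234. 390. 247.] 156 med [616. 100.  70.] z [64. 70. 73.] rect [615.4  99.5  26.3  64.7  11.2]
scene shard_violet_mid 0.74 [376. 208. 397. 215.] 161 med [523. 159.  70.] z [62. 70. 74.] rect [520.4 161.4  58.1  34.8  71.1]
```

View pics/crop.png

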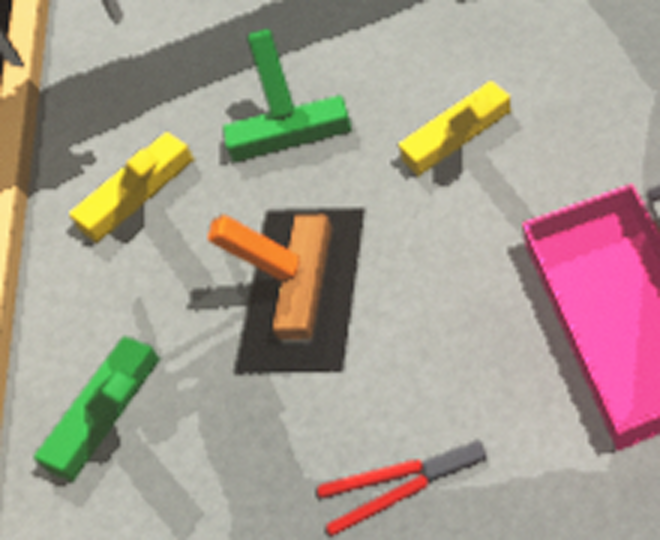

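The crop confirms it: the only scraper with an orange handle and a wooden block stands on the black mat, crop (295,275). The others are plain green or yellow. Next are finer fits.

```bash
cat > fit.py <<'E'
from h import *
for cam in ("top","scene"):
    f=eyes.grab_frame(cam)
    hsv=cv2.cvtColor(f["image"],cv2.COLOR_BGR2HSV); H,S,V=hsv[...,0].astype(int),hsv[...,1],hsv[...,2]
    full=np.zeros(f["range_z"].shape+(3,)); m=f["range_z"]>0
    full[m]=pts(f,np.ones_like(m)); X,Y,Z=full[...,0],full[...,1],full[...,2]
    def box(x0,x1,y0,y1,z0,z1): return m&(X>x0)&(X<x1)&(Y>y0)&(Y<y1)&(Z>z0)&(Z<z1)
    def show(n,k):
        k=cv2.morphologyEx(k.astype(np.uint8),cv2.MORPH_OPEN,np.ones((2,2)))>0
        p=full[k]
        if len(p)>5: print(cam,n,len(p),"mean",np.round(p.mean(0),1),"zmed",np.round(np.median(p[:,2]),1),"rect",rect(p))
        return p
    show("bartop",box(350,760,150,320,272,300)&(S>120))
    show("fence/plate",box(400,720,-40,310,52,76))
    show("tray rim",box(400,760,-180,10,36,56)&(S>100))
    show("block",box(380,580,-500,-330,26,46)&(S>90)&(H<25))
    p=show("handle",box(380,580,-560,-330,60,130)&(S>90)&(H<25))
    c=p.mean(0); d=np.linalg.svd(p-c)[2][0]; d*=np.sign(d[2]); print("  handle dir",d.round(3),"at z85",(c+d*(85-c[2])/d[2]).round(1))
    show("mat",box(380,580,-530,-300,-8,14)&(V<70))
    g=box(430,680,0,260,58,82)&(S>110)
    for n,a,b in (("red",170,8),("green",45,80),("blue",105,125),("violet",126,160)):
        show(n,g&((H>a)&(H<b) if a<b else (H>a)|(H<b)))
E
python3 fit.py
```

```text
top bartop 793 mean [565.5 223.5 280. ] zmed 283.9 rect [356.  154.2 773.1  66.3  18.5]
top fence/plate 3794 mean [561.7 109.7  59.7] zmed 60.5 rect [372.9  23.9 703.6 295.2  23.4]
top tray rim 20 mean [699.3 -63.5  23.1] zmed 20.4 rect [694.3 -84.3 141.9  42.8  64.2]
top block 312 mean [ 467.9 -407.4   30.6] zmed 33.6 rect [ 250.8 -247.6   92.6  698.7   52.9]
top handle 131 mean [ 463.  -453.4   85.5] zmed 95.3 rect [ 463.8 -466.    91.6   28.2   87.3]
  handle dir [0.009 0.134 0.991] at z85 [ 463.  -453.4   85. ]
top mat 793 mean [ 470.3 -411.2    3.2] zmed 2.6 rect [ 253.7 -278.9  179.   732.6   56. ]
top red 112 mean [590.8 172.   67. ] zmed 67.3 rect [304.3 102.7 639.9  54.9  13.7]
top green 79 mean [607.6  99.8  69.1] zmed 69.4 rect [606.6  98.6  21.5  58.2   8.3]
top blue 103 mean [528.9  82.4  67.9] zmed 68.2 rect [529.3  84.1  58.7  26.6  83.9]
top violet 93 mean [510.1 159.7  68. ] zmed 68.6 rect [272.2  72.9 561.5  49.8  20.1]
scene bartop 1234 mean [592.2 228.5 281.4] zmed 285.6 rect [334.1 264.4 799.3 295.2  18.1]
scene fence/plate 6062 mean [575.9 129.1  62.5] zmed 62.0 rect [334.4 109.3 698.  342.5  10.9]
scene tray rim 425 mean [611.2 -72.9  36.3] zmed 41.0 rect [367.2 -82.  731.6 175.9   0.9]
scene block 449 mean [ 486.7 -405.    33.9] zmed 35.7 rect [ 470.  -412.2   48.2  157.5   77.7]
scene handle 250 mean [ 470.  -444.5   88.3] zmed 91.4 rect [ 255.2 -225.3  118.9  670.4   38.5]
  handle dir [ 0.697 -0.688  0.203] at z85 [ 458.5 -433.2   85. ]
scene mat 1023 mean [ 504.1 -407.2    5. ] zmed 4.4 rect [ 264.4 -268.4  160.9  736.3   56.9]
scene red 183 mean [605.  177.3  68. ] zmed 69.6 rect [319.4  78.6 654.8  63.4  19.3]
scene green 161 mean [619.4 103.   68.5] zmed 69.7 rect [616.2 103.2  25.2  69.4  11.2]
scene blue 165 mean [540.3  86.1  68.6] zmed 69.7 rect [539.   87.6  64.2  28.9  81.7]
scene violet 147 mean [527.3 166.2  68.6] zmed 69.3 rect [526.8 167.4  61.6  28.6  76.3]
```

```bash
python3 - <<'E'
s=open('fit.py').read()
s=s[:s.index("    def show")]+'''    Rm=cv2.Rodrigues(f["rvec"])[0]; K=f["intrinsics"]; C=-Rm.T@f["tvec"].ravel()
    def show(n,k,zp=None):
        k=k.astype(np.uint8); _,l,st,_=cv2.connectedComponentsWithStats(k,connectivity=4)
        if len(st)<2: return
        k=l==1+np.argmax(st[1:,4]); p=full[k]; zm=np.median(p[:,2])
        v,u=np.nonzero(k); d=np.c_[(u-K[0,2])/K[0,0],(v-K[1,2])/K[1,1],np.ones(len(u))]@Rm
        q=C+d*((zp or zm)-C[2])[...,None]/d[:,2:] if zp else p
        print(cam,n,len(p),"mean",np.round(q.mean(0),1),"zmed",np.round(zm,1),"rect",rect(q))
        return p
    show("bartop",box(350,760,150,320,272,300)&(S>120),285)
    show("plate",box(400,720,-40,310,52,76)&(S<90))
    show("trayall",box(400,760,-180,10,-10,60)&(S>100)&((H>150)),45)
    show("block",box(380,580,-500,-330,26,46)&(S>90)&(H<25),36)
    p=show("handle",box(380,580,-560,-330,60,130)&(S>90)&(H<25))
    show("mat",box(380,580,-530,-300,-8,60)&((V<70)|((S>90)&(H<25))),4)
    g=box(430,680,0,260,58,82)&(S>110)
    for n,a,b in (("red",170,8),("green",45,80),("blue",105,125),("violet",126,160)):
        show(n,g&((H>a)&(H<b) if a<b else (H>a)|(H<b)),69)
'''
open('fit.py','w').write(s)
E
python3 fit.py
```

```text
top bartop 803 mean [574.2 228.6 285. ] zmed 284.6 rect [573.6 228.5 313.2  31.1  10.7]
top plate 3426 mean [568.3 111.   60.9] zmed 60.3 rect [568.8 111.8 229.8 261.3  10.5]
top trayall 2163 mean [589.3 -84.4  45. ] zmed 3.8 rect [590.  -84.  259.  129.4  10.8]
top block 310 mean [ 475.3 -405.6   36. ] zmed 34.5 rect [ 475.1 -406.2   36.6  139.3   77.5]
top handle 131 mean [ 466.3 -446.8   96.5] zmed 99.1 rect [ 466.5 -448.1   63.1   26.3   78.6]
top mat 1235 mean [ 477.7 -409.9    4. ] zmed 5.1 rect [ 476.9 -414.9  112.5  195.    78.4]
top red 114 mean [600.2 177.3  69. ] zmed 68.3 rect [601.8 177.3  56.1  32.4  82.8]
top green 78 mean [611.7 104.4  69. ] zmed 69.1 rect [610.5 102.9  21.5  58.6   7.2]
top blue 106 mean [532.6  85.6  69. ] zmed 68.4 rect [533.1  85.8  61.4  27.   84.2]
top violet 94 mean [519.2 164.9  69. ] zmed 67.7 rect [520.  164.2  56.6  25.2  71.4]
scene bartop 1247 mean [592.  226.6 285. ] zmed 285.7 rect [591.1 226.7 343.3  39.7  10.5]
scene plate 5364 mean [574.5 127.   62.6] zmed 61.8 rect [567.4 132.8 231.8 301.6  10.9]
scene trayall 3565 mean [611.8 -83.6  45. ] zmed 6.2 rect [602.5 -84.5 276.1 138.4  10.8]
scene block 458 mean [ 483.8 -407.4   36. ] zmed 36.1 rect [ 480.8 -412.9   50.   145.8   77.6]
scene handle 256 mean [ 473.4 -448.7   94.1] zmed 94.6 rect [ 470.7 -447.4   62.4   27.2   78.3]
scene mat 1637 mean [ 487.7 -412.8    4. ] zmed 6.3 rect [ 480.7 -414.   110.   194.6   78.7]
scene red 185 mean [604.1 176.3  69. ] zmed 70.0 rect [604.4 175.6  60.8  36.5  77.2]
scene green 162 mean [615.5 101.   69. ] zmed 70.0 rect [613.8 100.6  29.9  65.1  10.9]
scene blue 163 mean [536.3  84.   69. ] zmed 69.7 rect [536.   84.5  63.5  33.2  83.4]
scene violet 145 mean [523.1 164.1  69. ] zmed 70.4 rect [524.2 164.2  59.9  31.5  77.2]
```

```bash
cat >> h.py <<'E'
from scipy.linalg import logm, expm
PL=np.array([566.5,131.5]); PY=10.8            # plate centre, yaw
def hom(Rm,t): T=np.eye(4); T[:3,:3]=Rm; T[:3,3]=t; return T
def cur():
    s=arm.sense(); return hom(R.from_euler("xyz",s["orientation"],degrees=True).as_matrix(),s["eef_pos"])
def tool(o,yaw,back=0,th=35):
    """TCP pose that holds the scraper standing at o with this yaw"""
    Rz=R.from_euler("z",yaw,degrees=True).as_matrix(); t=np.radians(th)
    z=Rz@[0,np.sin(t),-np.cos(t)]; y=Rz[:,0]; x=np.cross(y,z)
    return hom(np.c_[x,y,z],np.array(o)+Rz@[0,-43,81]+(19-back)*z)
def onplate(x,y,z): return np.r_[PL+R.from_euler("z",PY,degrees=True).as_matrix()[:2,:2]@[x,y],z]
def steps(A,B,n):
    """n equal rows from pose A to B; returns row, end check"""
    D=np.linalg.inv(A)@B
    w=R.from_matrix(D[:3,:3]).as_rotvec()/n
    Rs=R.from_rotvec(w).as_matrix(); M=np.zeros((3,3)); P=np.eye(3)
    for _ in range(n): M+=P; P=P@Rs
    d=np.linalg.solve(M,D[:3,3])
    row=np.round(np.r_[np.degrees(w)/5,d/25],3)
    print(n,"rows",row.tolist(),"end",B[:3,3].round(1)); return B
E
python3 - <<'E'
from h import *
A=hom(R.from_euler("xyz",[-180,0,23.762],degrees=True).as_matrix(),[261.984,-594.88,205.478])
S=[475.5,-406.3,4]
B=steps(A,tool(S,-12.5,130),20)
steps(B,tool(S,-12.5),10)
E
```

```text
20 rows [0.164, 0.324, -0.52, 0.365, 0.19, 0.162] end [ 452.4 -510.4  175.9]
10 rows [-0.0, 0.0, -0.0, -0.0, 0.0, 0.52] end [ 468.6 -437.6   69.4]
```

Request:
play_rows:
  targets:
    - [[0.164, 0.324, -0.52, 0.365, 0.19, 0.162, -1], [0.164, 0.324, -0.52, 0.365, 0.19, 0.162, -1], [0.164, 0.324, -0.52, 0.365, 0.19, 0.162, -1], [0.164, 0.324, -0.52, 0.365, 0.19, 0.162, -1], [0.164, 0.324, -0.52, 0.365, 0.19, 0.162, -1], [0.164, 0.324, -0.52, 0.365, 0.19, 0.162, -1], [0.164, 0.324, -0.52, 0.365, 0.19, 0.162, -1], [0.164, 0.324, -0.52, 0.365, 0.19, 0.162, -1], [0.164, 0.324, -0.52, 0.365, 0.19, 0.162, -1], [0.164, 0.324, -0.52, 0.365, 0.19, 0.162, -1]]

```text
t: 2.43
eef_pos: [365.6, -576.8, 175.4]
orientation: [-175.6, -17.5, 49.4]
force: [-0.0, 0.2, -0.8]
opening: 1.0
finger_force: 0.0
```

Request:
play_rows:
  targets:
    - [[0.164, 0.324, -0.52, 0.365, 0.19, 0.162, -1], [0.164, 0.324, -0.52, 0.365, 0.19, 0.162, -1], [0.164, 0.324, -0.52, 0.365, 0.19, 0.162, -1], [0.164, 0.324, -0.52, 0.365, 0.19, 0.162, -1], [0.164, 0.324, -0.52, 0.365, 0.19, 0.162, -1], [0.164, 0.324, -0.52, 0.365, 0.19, 0.162, -1], [0.164, 0.324, -0.52, 0.365, 0.19, 0.162, -1], [0.164, 0.324, -0.52, 0.365, 0.19, 0.162, -1], [0.164, 0.324, -0.52, 0.365, 0.19, 0.162, -1], [0.164, 0.324, -0.52, 0.365, 0.19, 0.162, -1]]

```text
t: 3.27
eef_pos: [452.3, -510.4, 175.6]
orientation: [180.0, -35.1, 77.6]
force: [-1.0, -0.6, 0.4]
opening: 0.998
finger_force: 0.0
```

Run:
```python
from h import *
f=eyes.grab_frame("wrist"); cv2.imwrite("pics/w1.png",f["image"])
print(arm.sense()["joints"].round(1)); S=[475.5,-406.3,4]
A=cur(); print(A[:3,3],(np.linalg.inv(tool(S,-12.5,130))@A).round(3))
steps(A,tool(S,-12.5),10)
```

```text
[ 66.6  59.4 -21.9  54.2  -8.1  91.6  40.4]
[ 454.18882068 -508.38274951  175.10079763] [[ 1.000e+00  6.000e-03  6.000e-03  1.486e+00]
 [-6.000e-03  1.000e+00 -2.000e-03  1.289e+00]
 [-6.000e-03  2.000e-03  1.000e+00  2.048e+00]
 [ 0.000e+00  0.000e+00  0.000e+00  1.000e+00]]
10 rows [-0.002, -0.006, 0.007, -0.007, -0.005, 0.512] end [ 468.6 -437.6   69.4]
```

View pics/w1.png

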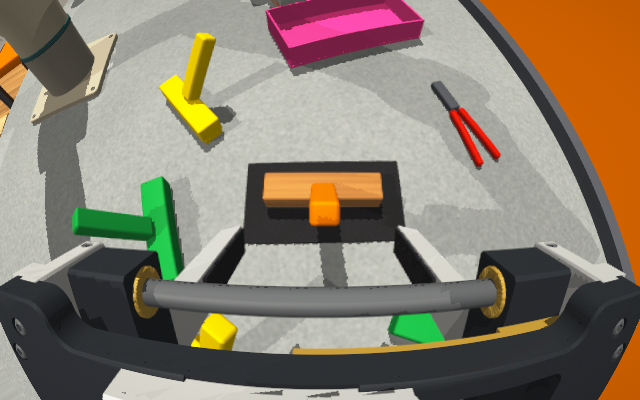

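The wrist view shows the orange handle end at (324,205), centred between the fingertips near columns 245 and 400, and square to them. I'll go down along the handle.

Request:
play_rows:
  targets:
    - [[0, 0, 0, 0, 0, 0.52, -1], [0, 0, 0, 0, 0, 0.52, -1], [0, 0, 0, 0, 0, 0.52, -1], [0, 0, 0, 0, 0, 0.52, -1], [0, 0, 0, 0, 0, 0.52, -1], [0, 0, 0, 0, 0, 0.52, -1], [0, 0, 0, 0, 0, 0.52, -1], [0, 0, 0, 0, 0, 0.52, -1], [0, 0, 0, 0, 0, 0.52, -1], [0, 0, 0, 0, 0, 0.52, -1]]

```text
t: 4.15
eef_pos: [468.0, -437.8, 68.9]
orientation: [-180.0, -35.0, 77.4]
force: [-0.0, -0.7, -0.1]
opening: 1.002
finger_force: 0.0
```

Request:
play_rows:
  targets:
    - [[0, 0, 0, 0, 0, 0, -1], [0, 0, 0, 0, 0, 0, 1], [0, 0, 0, 0, 0, 0, 1], [0, 0, 0, 0, 0, 0, 1], [0, 0, 0, 0, 0, 0, 1], [0, 0, 0, 0, 0, 0, 1], [0, 0, 0, 0, 0, 0, 1], [0, 0, 0, 0, 0, 0, 1], [0, 0, 0, 0, 0, 0, 1], [0, 0, 0, 0, 0, 0, 1]]
  grip_force: 50

```text
t: 4.98
eef_pos: [468.4, -437.6, 69.5]
orientation: [180.0, -35.0, 77.5]
force: [0.8, 0.1, 0.7]
opening: 0.395
finger_force: 0.0
```

Run:
```python
from h import *
s=arm.sense(); A=cur(); print(s["eef_pos"],s["orientation"],s["joints"].round(1))
# where the scraper stands: commanded
S=[475.5,-406.3,4]
B=steps(A:=tool(S,-12.5),tool([475.5,-406.3,104],-12.5),10)
C=tool(onplate(0,-60,104),PY); B=steps(B,C,30)
B=steps(B,tool(onplate(0,102,88),PY),20)
B=steps(B,tool(onplate(0,102,63),PY),10)
```

```text
[ 468.42545505 -437.61618621   69.51137602] [179.98152309 -35.0313604   77.50752692] [ 65.1  60.7 -22.3  70.4  -8.2  73.5  41.3]
10 rows [-0.0, 0.0, -0.0, 0.229, 0.0, -0.328] end [ 468.6 -437.6  169.4]
30 rows [0.089, -0.0, -0.127, 0.529, 0.141, 0.37] end [583.8  41.  169.4]
20 rows [0.0, 0.0, 0.0, 0.247, -0.0, 0.212] end [553.4 200.2 153.4]
10 rows [0.0, 0.0, 0.0, -0.057, 0.0, 0.082] end [553.4 200.2 128.4]
```

Fingers are still closing, so I'll wait one more call.

Request:
play_rows:
  targets:
    - [[0, 0, 0, 0, 0, 0, 1], [0, 0, 0, 0, 0, 0, 1], [0, 0, 0, 0, 0, 0, 1], [0, 0, 0, 0, 0, 0, 1], [0, 0, 0, 0, 0, 0, 1], [0, 0, 0, 0, 0, 0, 1], [0, 0, 0, 0, 0, 0, 1], [0, 0, 0, 0, 0, 0, 1], [0, 0, 0, 0, 0, 0, 1], [0, 0, 0, 0, 0, 0, 1]]

```text
t: 5.82
eef_pos: [468.5, -437.7, 69.5]
orientation: [180.0, -35.0, 77.5]
force: [1.4, -1.1, -0.1]
opening: 0.279
finger_force: 50.0
```

Request:
play_rows:
  targets:
    - [[0, 0, 0, 0.229, 0, -0.328, 1], [0, 0, 0, 0.229, 0, -0.328, 1], [0, 0, 0, 0.229, 0, -0.328, 1], [0, 0, 0, 0.229, 0, -0.328, 1], [0, 0, 0, 0.229, 0, -0.328, 1], [0, 0, 0, 0.229, 0, -0.328, 1], [0, 0, 0, 0.229, 0, -0.328, 1], [0, 0, 0, 0.229, 0, -0.328, 1], [0, 0, 0, 0.229, 0, -0.328, 1], [0, 0, 0, 0.229, 0, -0.328, 1]]

```text
t: 6.65
eef_pos: [468.3, -437.8, 170.6]
orientation: [180.0, -35.0, 77.5]
force: [0.2, -0.7, -3.4]
opening: 0.275
finger_force: 50.0
```

Run:
```python
from h import *
s=arm.sense(); print(s["opening"],s["eef_pos"],s["orientation"],s["force"])
f=eyes.grab_frame("wrist"); cv2.imwrite("pics/w2.png",f["image"])
# check carry arc
A=tool([475.5,-406.3,104],-12.5)
for i in range(31):
    w=np.radians(5*np.array([.089,0,-.127])); 
    if i%5==0: print(A[:3,3].round())
    A=A@hom(R.from_rotvec(w).as_matrix(),np.array([.529,.141,.37])*25)
```

```text
0.2752558831832568 [ 468.27882245 -437.76052883  170.57411424] [179.98783737 -35.0289492   77.50729648] [ 0.21792785 -0.73258814 -3.36485064]
[ 469. -438.  169.]
[ 501. -362.  169.]
[ 529. -284.  170.]
[ 551. -204.  170.]
[ 567. -123.  170.]
[579. -42. 170.]
[584.  41. 170.]
```

View pics/w2.png

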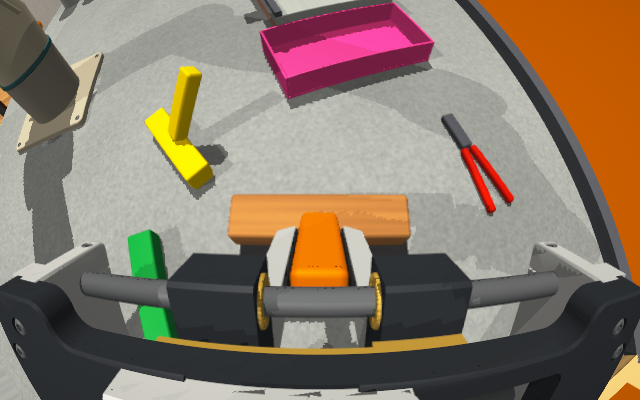

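The scraper is held square: block at (318,215), handle at (320,250) between the pads. I'll carry it toward the plate.

Request:
play_rows:
  targets:
    - [[0.089, 0, -0.127, 0.529, 0.141, 0.37, 1], [0.089, 0, -0.127, 0.529, 0.141, 0.37, 1], [0.089, 0, -0.127, 0.529, 0.141, 0.37, 1], [0.089, 0, -0.127, 0.529, 0.141, 0.37, 1], [0.089, 0, -0.127, 0.529, 0.141, 0.37, 1], [0.089, 0, -0.127, 0.529, 0.141, 0.37, 1], [0.089, 0, -0.127, 0.529, 0.141, 0.37, 1], [0.089, 0, -0.127, 0.529, 0.141, 0.37, 1], [0.089, 0, -0.127, 0.529, 0.141, 0.37, 1], [0.089, 0, -0.127, 0.529, 0.141, 0.37, 1]]

```text
t: 7.53
eef_pos: [528.9, -282.4, 169.7]
orientation: [180.0, -35.0, 85.3]
force: [0.2, 0.5, -4.5]
opening: 0.276
finger_force: 50.0
```

Request:
play_rows:
  targets:
    - [[0.089, 0, -0.127, 0.529, 0.141, 0.37, 1], [0.089, 0, -0.127, 0.529, 0.141, 0.37, 1], [0.089, 0, -0.127, 0.529, 0.141, 0.37, 1], [0.089, 0, -0.127, 0.529, 0.141, 0.37, 1], [0.089, 0, -0.127, 0.529, 0.141, 0.37, 1], [0.089, 0, -0.127, 0.529, 0.141, 0.37, 1], [0.089, 0, -0.127, 0.529, 0.141, 0.37, 1], [0.089, 0, -0.127, 0.529, 0.141, 0.37, 1], [0.089, 0, -0.127, 0.529, 0.141, 0.37, 1], [0.089, 0, -0.127, 0.529, 0.141, 0.37, 1]]

```text
t: 8.37
eef_pos: [567.4, -122.0, 169.9]
orientation: [180.0, -35.0, 93.1]
force: [0.3, 0.5, -4.2]
opening: 0.276
finger_force: 50.0
```

Request:
play_rows:
  targets:
    - [[0.089, 0, -0.127, 0.529, 0.141, 0.37, 1], [0.089, 0, -0.127, 0.529, 0.141, 0.37, 1], [0.089, 0, -0.127, 0.529, 0.141, 0.37, 1], [0.089, 0, -0.127, 0.529, 0.141, 0.37, 1], [0.089, 0, -0.127, 0.529, 0.141, 0.37, 1], [0.089, 0, -0.127, 0.529, 0.141, 0.37, 1], [0.089, 0, -0.127, 0.529, 0.141, 0.37, 1], [0.089, 0, -0.127, 0.529, 0.141, 0.37, 1], [0.089, 0, -0.127, 0.529, 0.141, 0.37, 1], [0.089, 0, -0.127, 0.529, 0.141, 0.37, 1]]

```text
t: 9.2
eef_pos: [584.0, 42.3, 170.1]
orientation: [180.0, -35.0, 100.8]
force: [-0.1, 0.6, -3.7]
opening: 0.277
finger_force: 50.0
```

Run:
```python
from h import *
s=arm.sense(); print(s["opening"],s["eef_pos"],s["orientation"],s["force"],s["joints"].round(1))
f=eyes.grab_frame("scene"); cv2.imwrite("pics/s2.png",cv2.resize(f["image"][20:320,160:560],None,fx=2,fy=2))
A=cur(); print(A[:3,3])
B=steps(A,tool(onplate(0,102,88),PY),20)
```

```text
0.27665664662676215 [583.95253035  42.27796613 170.07408063] [179.98390985 -35.02715258 100.8422511 ] [-0.10773603  0.59352203 -3.67678957] [ 31.3  45.9 -32.5  92.1 -12.7  58.   23.9]
[583.42249415  47.49956278 171.29154716]
20 rows [-0.001, -0.003, 0.003, 0.234, -0.001, 0.208] end [553.4 200.2 153.4]
```

View pics/s2.png

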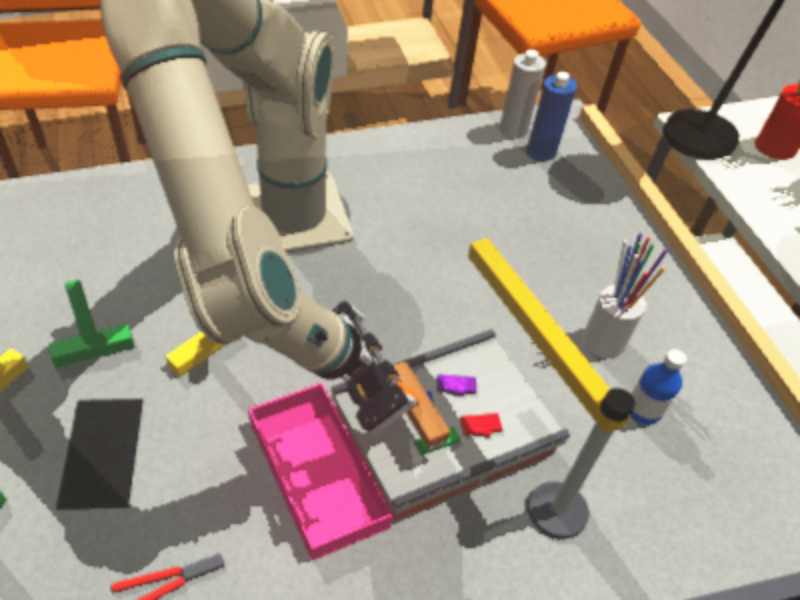

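The scraper is at crop (425,400), held above the plate and clear of the glass and of the bar at (545,330). I'll continue in behind the shards.

Request:
play_rows:
  targets:
    - [[0, 0, 0, 0.247, 0, 0.212, 1], [0, 0, 0, 0.247, 0, 0.212, 1], [0, 0, 0, 0.247, 0, 0.212, 1], [0, 0, 0, 0.247, 0, 0.212, 1], [0, 0, 0, 0.247, 0, 0.212, 1], [0, 0, 0, 0.247, 0, 0.212, 1], [0, 0, 0, 0.247, 0, 0.212, 1], [0, 0, 0, 0.247, 0, 0.212, 1], [0, 0, 0, 0.247, 0, 0.212, 1], [0, 0, 0, 0.247, 0, 0.212, 1]]

```text
t: 10.08
eef_pos: [568.6, 121.0, 162.0]
orientation: [180.0, -35.0, 100.8]
force: [1.5, 0.2, -3.3]
opening: 0.275
finger_force: 50.0
```

Request:
play_rows:
  targets:
    - [[0, 0, 0, 0.247, 0, 0.212, 1], [0, 0, 0, 0.247, 0, 0.212, 1], [0, 0, 0, 0.247, 0, 0.212, 1], [0, 0, 0, 0.247, 0, 0.212, 1], [0, 0, 0, 0.247, 0, 0.212, 1], [0, 0, 0, 0.247, 0, 0.212, 1], [0, 0, 0, 0.247, 0, 0.212, 1], [0, 0, 0, 0.247, 0, 0.212, 1], [0, 0, 0, 0.247, 0, 0.212, 1], [0, 0, 0, 0.247, 0, 0.212, 1]]

```text
t: 10.92
eef_pos: [553.5, 200.6, 154.0]
orientation: [180.0, -35.0, 100.8]
force: [-0.3, -1.0, -3.1]
opening: 0.276
finger_force: 50.0
```

Run:
```python
from h import *
f=eyes.grab_frame("wrist"); cv2.imwrite("pics/w3.png",f["image"])
s=arm.sense(); print(s["eef_pos"],s["orientation"],s["force"],s["joints"].round(1))
steps(cur(),tool(onplate(0,102,62),PY),10)
```

```text
[552.44353808 202.75385983 154.5125266 ] [-179.9882359   -35.13044635  100.89777099] [-0.72921734  2.25652513 -3.38143368] [ 19.5  44.1 -34.9 101.7 -17.   43.4  16.1]
10 rows [-0.001, -0.003, 0.002, -0.071, 0.002, 0.082] end [553.4 200.2 127.4]
```

View pics/w3.png

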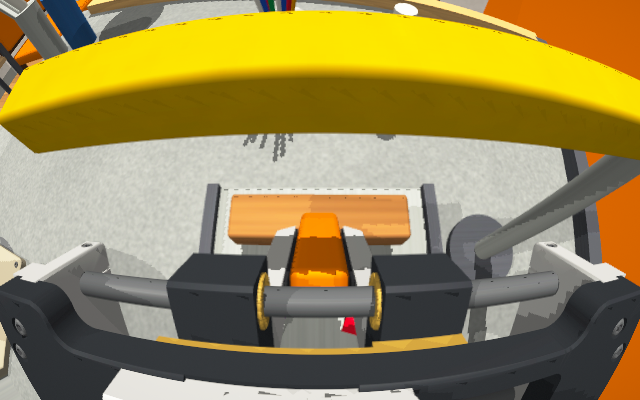

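The scraper block (230–410) sits centred between the fences (212 and 432), behind the glass, with the bar ahead and clear. I'll lower it.

Request:
play_rows:
  targets:
    - [[0, 0, 0, -0.057, 0, 0.082, 1], [0, 0, 0, -0.057, 0, 0.082, 1], [0, 0, 0, -0.057, 0, 0.082, 1], [0, 0, 0, -0.057, 0, 0.082, 1], [0, 0, 0, -0.057, 0, 0.082, 1], [0, 0, 0, -0.057, 0, 0.082, 1], [0, 0, 0, -0.057, 0, 0.082, 1], [0, 0, 0, -0.057, 0, 0.082, 1], [0, 0, 0, -0.057, 0, 0.082, 1], [0, 0, 0, -0.057, 0, 0.082, 1]]

```text
t: 11.8
eef_pos: [553.7, 199.9, 128.9]
orientation: [180.0, -35.0, 100.8]
force: [-0.7, -0.4, -4.0]
opening: 0.271
finger_force: 50.0
```

Request:
play_rows:
  targets:
    - [[0, 0, 0, -0.023, 0, 0.033, 1], [0, 0, 0, -0.023, 0, 0.033, 1], [0, 0, 0, 0, 0, 0, 1], [0, 0, 0, 0, 0, 0, 1], [0, 0, 0, 0, 0, 0, 1], [0, 0, 0, 0, 0, 0, 1], [0, 0, 0, 0, 0, 0, 1], [0, 0, 0, 0, 0, 0, 1], [0, 0, 0, 0, 0, 0, 1], [0, 0, 0, 0, 0, 0, 1]]

```text
t: 12.63
eef_pos: [553.7, 199.9, 127.2]
orientation: [180.0, -35.0, 100.8]
force: [-0.6, -0.4, -4.6]
opening: 0.276
finger_force: 50.0
```

Request:
play_rows:
  targets:
    - [[0, 0, 0, -0.023, 0, 0.033, 1], [0, 0, 0, 0, 0, 0, 1], [0, 0, 0, -0.203, 0, -0.142, 1], [0, 0, 0, -0.203, 0, -0.142, 1], [0, 0, 0, -0.203, 0, -0.142, 1], [0, 0, 0, -0.203, 0, -0.142, 1], [0, 0, 0, -0.203, 0, -0.142, 1], [0, 0, 0, -0.203, 0, -0.142, 1], [0, 0, 0, -0.203, 0, -0.142, 1], [0, 0, 0, -0.203, 0, -0.142, 1]]

```text
t: 13.47
eef_pos: [563.1, 150.6, 126.2]
orientation: [180.0, -35.0, 100.8]
force: [0.2, 1.6, -4.0]
opening: 0.275
finger_force: 50.0
```

Request:
play_rows:
  targets:
    - [[0, 0, 0, -0.203, 0, -0.142, 1], [0, 0, 0, -0.203, 0, -0.142, 1], [0, 0, 0, -0.203, 0, -0.142, 1], [0, 0, 0, -0.203, 0, -0.142, 1], [0, 0, 0, -0.203, 0, -0.142, 1], [0, 0, 0, -0.203, 0, -0.142, 1], [0, 0, 0, -0.203, 0, -0.142, 1], [0, 0, 0, -0.203, 0, -0.142, 1], [0, 0, 0, -0.203, 0, -0.142, 1], [0, 0, 0, -0.203, 0, -0.142, 1]]

```text
t: 14.3
eef_pos: [574.6, 89.8, 126.0]
orientation: [180.0, -35.0, 100.8]
force: [-0.2, -0.1, -3.2]
opening: 0.278
finger_force: 50.0
```

Run:
```python
from h import *
f=eyes.grab_frame("scene"); cv2.imwrite("pics/s3.png",cv2.resize(f["image"][120:320,260:500],None,fx=3,fy=3))
s=arm.sense(); print(s["eef_pos"],s["orientation"],s["force"],s["joints"].round(1))
```

```text
[575.28058887  87.8597893  125.58797607] [179.9685177  -34.93509455 100.66176922] [-0.76686241 -0.78693738 -0.43955568] [ 28.   48.2 -32.8  96.9 -13.3  49.5  23.1]
```

View pics/s3.png

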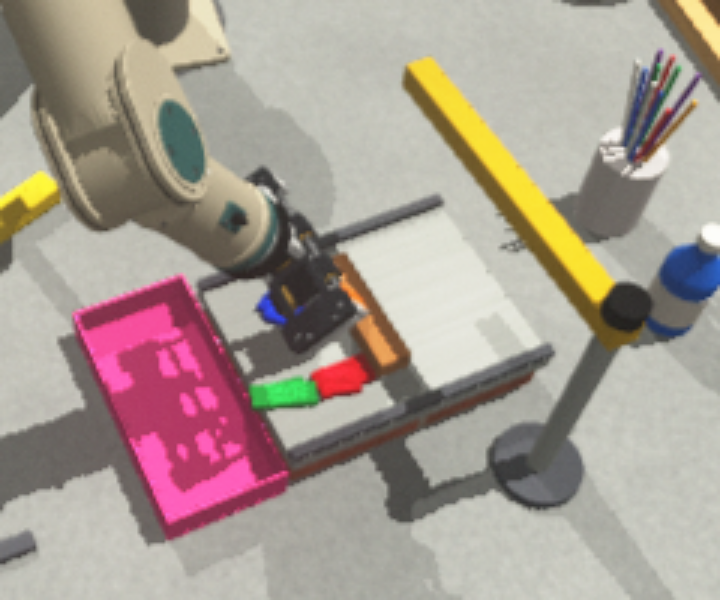

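The scraper (crop 370,310) is pushing red (345,375) and green (285,392), which has reached the edge. Blue is at (270,305). Nothing remains behind the scraper, so I'll rake on.

Request:
play_rows:
  targets:
    - [[0, 0, 0, -0.203, 0, -0.142, 1], [0, 0, 0, -0.203, 0, -0.142, 1], [0, 0, 0, -0.203, 0, -0.142, 1], [0, 0, 0, -0.203, 0, -0.142, 1], [0, 0, 0, -0.203, 0, -0.142, 1], [0, 0, 0, -0.203, 0, -0.142, 1], [0, 0, 0, -0.203, 0, -0.142, 1], [0, 0, 0, -0.203, 0, -0.142, 1], [0, 0, 0, -0.203, 0, -0.142, 1], [0, 0, 0, -0.203, 0, -0.142, 1]]

```text
t: 15.18
eef_pos: [586.2, 28.8, 126.0]
orientation: [180.0, -35.0, 100.8]
force: [-0.5, 0.3, -5.1]
opening: 0.273
finger_force: 50.0
```

Request:
play_rows:
  targets:
    - [[0, 0, 0, -0.203, 0, -0.142, 1], [0, 0, 0, -0.203, 0, -0.142, 1], [0, 0, 0, -0.203, 0, -0.142, 1], [0, 0, 0, -0.203, 0, -0.142, 1], [0, 0, 0, -0.203, 0, -0.142, 1], [0, 0, 0, -0.203, 0, -0.142, 1], [0, 0, 0, -0.203, 0, -0.142, 1], [0, 0, 0, -0.203, 0, -0.142, 1], [0, 0, 0, -0.203, 0, -0.142, 1], [0, 0, 0, -0.203, 0, -0.142, 1]]

```text
t: 16.02
eef_pos: [597.8, -32.1, 125.9]
orientation: [180.0, -35.0, 100.8]
force: [-0.6, 1.6, -1.3]
opening: 0.277
finger_force: 50.0
```

Request:
play_rows:
  targets:
    - [[0, 0, 0, -0.203, 0, -0.142, 1], [0, 0, 0, -0.203, 0, -0.142, 1], [0, 0, 0, -0.082, 0, -0.057, 1], [0, 0, 0, 0, 0, 0, 1], [0, 0, 0, 0, 0, 0, 1], [0, 0, 0, 0, 0, 0, 1], [0, 0, 0, 0, 0, 0, 1], [0, 0, 0, 0, 0, 0, 1], [0, 0, 0, 0, 0, 0, 1], [0, 0, 0, 0, 0, 0, 1]]

```text
t: 16.85
eef_pos: [600.3, -45.8, 125.9]
orientation: [180.0, -35.0, 100.8]
force: [1.0, 0.1, -4.4]
opening: 0.275
finger_force: 50.0
```

Run:
```python
from h import *
f=eyes.grab_frame("scene"); g=eyes.grab_frame("top")
cv2.imwrite("pics/s4.png",np.hstack([cv2.resize(f["image"][180:320,260:460],(570,399)),cv2.resize(g["image"][130:230,225:280+0] if 0 else g["image"][130:240,230:350],(230,211)).copy() if 0 else cv2.resize(g["image"][140:240,290:346],(223,399))]))
s=arm.sense(); print(s["eef_pos"],s["orientation"],s["force"],s["joints"].round(1))
B=tool(onplate(0,-147,62),PY); print(B[:3,3])
A=cur()
B=steps(A,hom(A[:3,:3],A[:3,3]+[0,0,60]),10)
B=steps(B,tool([478,-414.5,60],-11.5),30)
steps(B,tool([478,-414.5,8],-11.5),10)
```

```text
[600.35487517 -45.88297785 125.89132665] [179.98424891 -35.02675317 100.7766381 ] [ 0.14732534 -0.10443943 -3.8379452 ] [ 35.9  51.9 -30.4  85.8  -9.4  62.   29.2]
[600.06037714 -44.42965804 127.43611116]
10 rows [0.0, -0.0, -0.0, 0.138, 0.0, -0.197] end [600.4 -45.9 185.9]
30 rows [-0.085, -0.0, 0.122, -0.486, -0.173, -0.242] end [ 471.6 -446.   125.4]
10 rows [-0.0, -0.0, -0.0, -0.119, -0.0, 0.17] end [ 471.6 -446.    73.4]
```

View pics/s4.png

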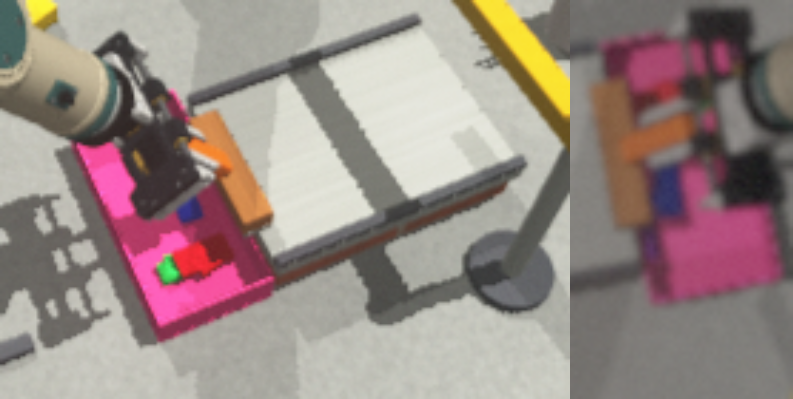

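Red and green are in the tray (scene crop 190,262) and so is blue (190,208). Violet shows near the tray's side wall (top crop 652,245), half hidden. I'll lift and move off, then check violet.

Request:
play_rows:
  targets:
    - [[0, 0, 0, 0.138, 0, -0.197, 1], [0, 0, 0, 0.138, 0, -0.197, 1], [0, 0, 0, 0.138, 0, -0.197, 1], [0, 0, 0, 0.138, 0, -0.197, 1], [0, 0, 0, 0.138, 0, -0.197, 1], [0, 0, 0, 0.138, 0, -0.197, 1], [0, 0, 0, 0.138, 0, -0.197, 1], [0, 0, 0, 0.138, 0, -0.197, 1], [0, 0, 0, 0.138, 0, -0.197, 1], [0, 0, 0, 0.138, 0, -0.197, 1]]

```text
t: 17.78
eef_pos: [600.4, -46.0, 186.7]
orientation: [180.0, -35.0, 100.8]
force: [-0.2, -0.1, -4.1]
opening: 0.27
finger_force: 50.0
```

Request:
play_rows:
  targets:
    - [[-0.085, 0, 0.122, -0.486, -0.173, -0.242, 1], [-0.085, 0, 0.122, -0.486, -0.173, -0.242, 1], [-0.085, 0, 0.122, -0.486, -0.173, -0.242, 1], [-0.085, 0, 0.122, -0.486, -0.173, -0.242, 1], [-0.085, 0, 0.122, -0.486, -0.173, -0.242, 1], [-0.085, 0, 0.122, -0.486, -0.173, -0.242, 1], [-0.085, 0, 0.122, -0.486, -0.173, -0.242, 1], [-0.085, 0, 0.122, -0.486, -0.173, -0.242, 1], [-0.085, 0, 0.122, -0.486, -0.173, -0.242, 1], [-0.085, 0, 0.122, -0.486, -0.173, -0.242, 1]]

```text
t: 18.62
eef_pos: [574.5, -186.0, 165.6]
orientation: [-180.0, -35.0, 93.2]
force: [-0.3, 0.3, -4.0]
opening: 0.276
finger_force: 50.0
```

```bash
sed 's/box(430,680,0,260,58,82)/box(440,740,-180,260,-5,85)/; s/(H>a)|(H<b)),69)/(H>174)|(H<b)),15)/; s/126,160)/126,150)/' fit.py | sed 's/"red",170,8/"red",176,8/' > fit2.py; python3 fit2.py | grep -E "red|green|blue|violet|mat"
python3 - <<'E'
from h import *
f=eyes.grab_frame("scene"); g=eyes.grab_frame("top")
cv2.imwrite("pics/s5.png",np.hstack([cv2.resize(f["image"][180:320,260:400],(400,400)),cv2.resize(g["image"][136:226,270:360],(400,400))]))
print(cur()[:3,3])
E
```

```text
top mat 1149 mean [ 478.5 -404.2    4. ] zmed 2.9 rect [ 482.4 -405.5  101.1  203.1   82.5]
top red 120 mean [654.  -55.2  15. ] zmed 21.2 rect [655.3 -54.2  35.3  61.1   8.8]
top green 6 mean [657.9 -96.7  15. ] zmed 11.1 rect [657.9 -96.7   4.    8.   89.8]
top blue 67 mean [569.4 -58.   15. ] zmed 12.3 rect [570.4 -58.9  23.6  47.6  89.9]
top violet 17 mean [585.8 -48.8  15. ] zmed 7.5 rect [585.  -47.5  12.4  44.3  63.5]
scene mat 1776 mean [ 486.3 -413.3    4. ] zmed 4.4 rect [ 480.2 -412.   110.3  201.8   78.4]
scene red 208 mean [655.  -56.8  15. ] zmed 22.5 rect [656.3 -56.2  38.3  62.6  12.8]
scene green 48 mean [663.4 -97.5  15. ] zmed 13.1 rect [662.7 -98.   27.5  17.9  15.8]
scene blue 139 mean [576.5 -60.7  15. ] zmed 13.6 rect [576.4 -59.7  63.5  27.7   3.4]
scene violet 68 mean [532.5 -38.3  15. ] zmed 35.3 rect [535.2 -37.9  21.7  92.3  83.6]
[ 574.85270334 -184.47155615  165.97094042]
```

View pics/s5.png

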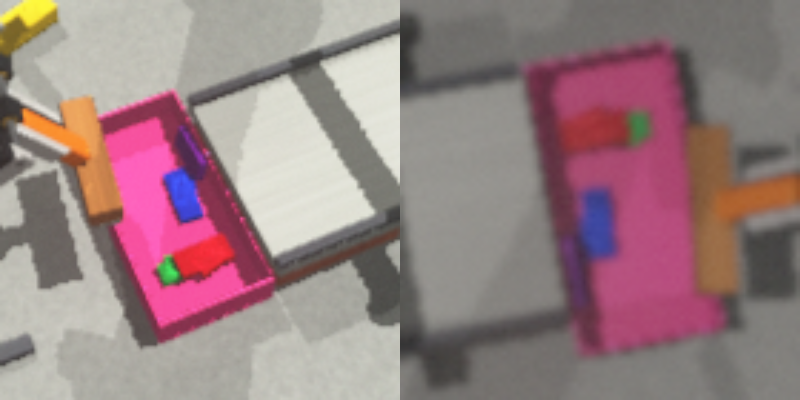

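All four are inside the tray: green (635,128), red (590,128) and blue (598,222), with violet (575,270) leaning on the inner wall, below the rim. The plate is empty. I'll take the scraper back to the mat.

Request:
play_rows:
  targets:
    - [[-0.085, 0, 0.122, -0.486, -0.173, -0.242, 1], [-0.085, 0, 0.122, -0.486, -0.173, -0.242, 1], [-0.085, 0, 0.122, -0.486, -0.173, -0.242, 1], [-0.085, 0, 0.122, -0.486, -0.173, -0.242, 1], [-0.085, 0, 0.122, -0.486, -0.173, -0.242, 1], [-0.085, 0, 0.122, -0.486, -0.173, -0.242, 1], [-0.085, 0, 0.122, -0.486, -0.173, -0.242, 1], [-0.085, 0, 0.122, -0.486, -0.173, -0.242, 1], [-0.085, 0, 0.122, -0.486, -0.173, -0.242, 1], [-0.085, 0, 0.122, -0.486, -0.173, -0.242, 1]]

```text
t: 19.65
eef_pos: [531.0, -320.0, 145.4]
orientation: [-180.0, -35.0, 85.8]
force: [-0.4, 0.0, -4.3]
opening: 0.274
finger_force: 50.0
```

Request:
play_rows:
  targets:
    - [[-0.085, 0, 0.122, -0.486, -0.173, -0.242, 1], [-0.085, 0, 0.122, -0.486, -0.173, -0.242, 1], [-0.085, 0, 0.122, -0.486, -0.173, -0.242, 1], [-0.085, 0, 0.122, -0.486, -0.173, -0.242, 1], [-0.085, 0, 0.122, -0.486, -0.173, -0.242, 1], [-0.085, 0, 0.122, -0.486, -0.173, -0.242, 1], [-0.085, 0, 0.122, -0.486, -0.173, -0.242, 1], [-0.085, 0, 0.122, -0.486, -0.173, -0.242, 1], [-0.085, 0, 0.122, -0.486, -0.173, -0.242, 1], [-0.085, 0, 0.122, -0.486, -0.173, -0.242, 1]]

```text
t: 20.48
eef_pos: [470.6, -447.3, 125.3]
orientation: [-179.9, -35.0, 78.3]
force: [0.0, 0.3, -3.9]
opening: 0.28
finger_force: 50.0
```

Request:
play_rows:
  targets:
    - [[0, 0, 0, -0.115, 0, 0.164, 1], [0, 0, 0, -0.115, 0, 0.164, 1], [0, 0, 0, -0.115, 0, 0.164, 1], [0, 0, 0, -0.115, 0, 0.164, 1], [0, 0, 0, -0.115, 0, 0.164, 1], [0, 0, 0, -0.115, 0, 0.164, 1], [0, 0, 0, -0.115, 0, 0.164, 1], [0, 0, 0, -0.115, 0, 0.164, 1], [0, 0, 0, 0, 0, 0, 1], [0, 0, 0, 0, 0, 0, 1]]

```text
t: 21.32
eef_pos: [471.1, -445.9, 85.1]
orientation: [-179.9, -35.1, 78.4]
force: [0.6, 0.5, -3.3]
opening: 0.278
finger_force: 50.0
```

```bash
python3 fit.py | grep -E "mat|block|handle"
python3 - <<'E'
from h import *
s=arm.sense(); print(s["eef_pos"],s["orientation"],s["force"])
steps(cur(),tool([478.7,-413.8,6],-11.5),10)
E
```

```text
top block 12 mean [ 439.7 -390.4   36. ] zmed 35.2 rect [ 440.7 -390.1    3.9   34.9   88.9]
top handle 114 mean [ 468.9 -442.5   96. ] zmed 95.7 rect [ 468.3 -444.9   57.2   26.8   83.7]
top mat 1214 mean [ 477.9 -408.8    4. ] zmed 5.0 rect [ 477.6 -411.4  105.9  194.9   78.6]
scene block 91 mean [ 502.1 -410.    36. ] zmed 37.4 rect [ 484.9 -401.7   35.7  144.3   65. ]
scene handle 199 mean [ 472.9 -441.9   93.8] zmed 93.2 rect [ 471.6 -442.9   51.6   28.3   74.3]
scene mat 1656 mean [ 486.3 -412.4    4. ] zmed 5.7 rect [ 478.1 -412.9  108.8  201.1   78.7]
[ 471.46461541 -446.174611     85.71315725] [-179.97778949  -35.01430464   78.43358892] [-0.21841265  0.45795555 -3.39383943]
10 rows [0.0, -0.0, -0.001, -0.029, 0.003, 0.049] end [ 472.3 -445.3   71.4]
```

Request:
play_rows:
  targets:
    - [[0, 0, 0, -0.03, 0.003, 0.05, 1], [0, 0, 0, -0.03, 0.003, 0.05, 1], [0, 0, 0, -0.03, 0.003, 0.05, 1], [0, 0, 0, -0.03, 0.003, 0.05, 1], [0, 0, 0, -0.03, 0.003, 0.05, 1], [0, 0, 0, -0.03, 0.003, 0.05, 1], [0, 0, 0, -0.03, 0.003, 0.05, 1], [0, 0, 0, -0.03, 0.003, 0.05, 1], [0, 0, 0, -0.03, 0.003, 0.05, 1], [0, 0, 0, -0.03, 0.003, 0.05, 1]]

```text
t: 22.25
eef_pos: [472.2, -445.2, 70.7]
orientation: [-179.9, -35.0, 78.4]
force: [0.8, -0.4, -4.7]
opening: 0.273
finger_force: 50.0
```

Request:
play_rows:
  targets:
    - [[0, 0, 0, -0.012, 0, 0.016, 1], [0, 0, 0, -0.012, 0, 0.016, 1], [0, 0, 0, -0.012, 0, 0.016, 1], [0, 0, 0, 0, 0, 0, 1], [0, 0, 0, 0, 0, 0, 1], [0, 0, 0, 0, 0, 0, 1], [0, 0, 0, 0, 0, 0, 1], [0, 0, 0, 0, 0, 0, 1], [0, 0, 0, 0, 0, 0, 1], [0, 0, 0, 0, 0, 0, 1]]

```text
t: 23.08
eef_pos: [472.1, -445.3, 69.6]
orientation: [-179.9, -35.0, 78.4]
force: [-0.8, -0.1, -1.5]
opening: 0.271
finger_force: 50.0
```

Contact is starting. I'll press 0.5 mm more, open, then back off along the handle.

Request:
play_rows:
  targets:
    - [[0, 0, 0, -0.012, 0, 0.016, 1], [0, 0, 0, 0, 0, 0, 1], [0, 0, 0, 0, 0, 0, 1], [0, 0, 0, 0, 0, 0, -1], [0, 0, 0, 0, 0, 0, -1], [0, 0, 0, 0, 0, 0, -1], [0, 0, 0, 0, 0, 0, -1], [0, 0, 0, 0, 0, 0, -1], [0, 0, 0, 0, 0, 0, -1], [0, 0, 0, 0, 0, 0, -1]]

```text
t: 23.92
eef_pos: [472.3, -445.2, 68.8]
orientation: [-179.9, -35.0, 78.4]
force: [-0.2, -0.4, -0.4]
opening: 0.736
finger_force: 0.0
```

Request:
play_rows:
  targets:
    - [[0, 0, 0, 0, 0, 0, -1], [0, 0, 0, 0, 0, 0, -1], [0, 0, 0, 0, 0, 0, -1], [0, 0, 0, 0, 0, 0, -1], [0, 0, 0, 0, 0, 0, -1], [0, 0, 0, 0, 0, -0.2, -1], [0, 0, 0, 0, 0, -0.3, -1], [0, 0, 0, 0, 0, -0.4, -1], [0, 0, 0, 0, 0, -0.4, -1], [0, 0, 0, 0, 0, -0.4, -1]]

```text
t: 24.75
eef_pos: [467.2, -470.3, 105.0]
orientation: [-180.0, -35.0, 78.4]
force: [-0.6, 0.2, 0.0]
opening: 1.0
finger_force: 0.0
```

Request:
play_rows:
  targets:
    - [[0, 0, 0, 0, 0, -0.6, -1], [0, 0, 0, 0, 0, -0.6, -1], [0, 0, 0, 0, 0, -0.6, -1], [0, 0, 0, 0, 0, -0.6, -1], [0, 0, 0, 0, 0, -0.6, -1], [0, 0, 0, 0, 0, -0.6, -1], [0, 0, 0, 0, 0, -0.6, -1], [0, 0, 0, 0, 0, -0.6, -1], [0, 0, 0, 0, 0, 0, -1], [0, 0, 0, 0, 0, 0, -1]]

```text
t: 25.58
eef_pos: [453.6, -537.5, 202.7]
orientation: [180.0, -34.9, 78.4]
force: [-0.2, 0.5, -0.1]
opening: 1.0
finger_force: 0.0
```

```bash
python3 fit2.py | grep -E "mat|block|handle|red|green|blue|violet"
python3 - <<'E'
from h import *
s=arm.sense(); print(s["eef_pos"],s["opening"],s["force"])
eyes.grab_frame("scene")
for l in("jar","bottle","pliers"): print(l,[np.round(d["rect"]) for d in outline_of(l,"scene")[:1]])
E
```

```text
top block 309 mean [ 472.6 -412.2   36. ] zmed 34.7 rect [ 473.3 -415.7   44.   139.6   79.5]
top handle 126 mean [ 465.3 -455.5   98.2] zmed 101.7 rect [ 465.8 -456.    60.9   25.7   78.8]
top mat 1244 mean [ 477.4 -410.2    4. ] zmed 5.4 rect [ 476.8 -414.9  112.5  195.    78.4]
top red 114 mean [654.2 -55.3  15. ] zmed 20.1 rect [654.6 -54.1  31.   60.3   5.7]
top green 6 mean [657.9 -96.7  15. ] zmed 15.1 rect [657.9 -96.7   4.    8.   89.8]
top blue 71 mean [569.  -58.3  15. ] zmed 13.1 rect [570.4 -58.9  23.6  47.6  89.9]
top violet 29 mean [531.1 -38.7  15. ] zmed 35.8 rect [529.2 -38.8  52.6   8.4  10.2]
scene block 456 mean [ 483.4 -414.    36. ] zmed 36.2 rect [ 479.8 -417.6   46.6  145.6   77.8]
scene handle 255 mean [ 473.1 -455.9   94.7] zmed 95.0 rect [ 470.2 -456.7   60.1   27.1   77.6]
scene mat 1662 mean [ 486.7 -412.8    4. ] zmed 5.9 rect [ 480.5 -414.3  110.7  194.9   78.7]
scene red 204 mean [655.5 -56.7  15. ] zmed 22.6 rect [657.5 -55.3  39.4  61.4  11.6]
scene green 50 mean [663.1 -97.2  15. ] zmed 14.2 rect [662.4 -97.6  27.8  17.9  11.6]
scene blue 145 mean [576.6 -60.4  15. ] zmed 13.8 rect [576.7 -58.7  63.4  29.7   6.4]
scene violet 104 mean [528.9 -40.2  15. ] zmed 30.9 rect [527.6 -39.6  27.1  77.4  82.9]
[ 453.50159851 -536.01257317  201.45961847] 1.0026592554143536 [0.53691202 0.47772141 0.22620218]
jar [array([449., 144., 484., 200.])]
bottle [array([476., 193., 501., 232.])]
pliers [array([216., 297., 271., 327.])]
```

```bash
python3 -c "
from bench import job
print(job.hand_in())"
```

```text
the job is handed in; nothing more can be done
None
```

I handed the job in at about 26 s: all four offcuts are in the pink tray (the violet one leans on its inner wall), the scraper stands free within about 5 mm of its mat's centre, and I saw no contact with the bar or bystanders.

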